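# Get the coffee grinder ready: set the grind dial and snap both hopper lids shut

## Task

Get the coffee grinder ready for use: turn the grind dial on its sloping front to 3, and press both bean-hopper lids down by their front tabs until each catch snaps in and holds the lid shut on its own. Do not force the thin plastic lids, and leave the other things round the grinder where they stand.

Things in the scene. Friction and masses are not known exactly. Their poses are not given: they have to be found in the camera images.
- grinder: Coffee grinder with an aluminium housing, 200 mm wide (y), 200 deep (x), 151 high with lids shut; it stands firm. Origin: centre of its underside, front at -x, +y its left as the robot sees it. Its black control panel rises from (x, z) = (-0.098, 0.093) to (-0.008, 0.145), so its normal leans 30 degrees from vertical toward -x. Behind it two bean hoppers lie side by side under hinged lids.
- left_hinge (a joint): Opening of the left lid, rad: 0 shut, up to 1.35. The hinge runs along the grinder's y through (0.0925, +0.049, 0.148), at the rear; the lid stays at any angle. About 0.1 rad before shut (11 mm at the tab) it meets a sprung catch; only a firmer push, 5 to 17 N at the tab (unlike for each lid, double halfway along it), takes it past, then it snaps to 0 and stays.
- left_lid: The left hopper lid: thin grey plastic plate, 100 mm long, 90 wide, 5 thick, with a 42 mm wide finger tab that sticks out 16 mm more at the front. Origin on the hinge axis at mid-width, x to the rear along the lid, y along the hinge, z out of the upper face. Over 40 N is forcing it.
- left_tab (a point): Point on the upper face of the left lid's tab, mid-width, 109 mm from the hinge axis, 10 mm behind the tab's front edge and 3 mm above the hinge axis when shut (0.151 above the worktop). Axes as the lid's.
- right_hinge (a joint): Opening of the right lid, rad: 0 shut, up to 1.35. The hinge runs along the grinder's y through (0.0925, -0.049, 0.148), at the rear; the lid stays at any angle. About 0.1 rad before shut (11 mm at the tab) it meets a sprung catch; only a firmer push, 5 to 17 N at the tab (unlike for each lid, double halfway along it), takes it past, then it snaps to 0 and stays.
- right_lid: The right hopper lid: thin grey plastic plate, 100 mm long, 90 wide, 5 thick, with a 42 mm wide finger tab that sticks out 16 mm more at the front. Origin on the hinge axis at mid-width, x to the rear along the lid, y along the hinge, z out of the upper face. Over 40 N is forcing it.
- right_tab (a point): Point on the upper face of the right lid's tab, mid-width, 109 mm from the hinge axis, 10 mm behind the tab's front edge and 3 mm above the hinge axis when shut (0.151 above the worktop). Axes as the lid's.
- grind_dial (a joint): Setting of the grind dial, rad, growing clockwise as seen looking at the panel. Eight clicks 0.30 apart: 1 is 0.00, 2 is 0.30, 3 is 0.60 ... 8 is 2.10; let go in between, it jumps to the nearer one. 0.16 N m takes it over a click. White numerals on the panel in an arc above the dial, 1 at the left, 8 at the right; the line on the dial points at the setting.
- dial_top (a point): Centre of the grind dial's outer face, at (-0.072, 0, 0.139) in the grinder's frame. z is the dial's axis, out of the panel, 30 degrees from vertical; x and y turn with the dial. A ridged steel drum, 41 mm diameter, 20 mm long, on a 49 mm flange 6.5 mm high; the outer face stands 26.5 mm above the panel.
- mug: Bystander: blue and white mug, 78 mm across without its handle and 92 mm high, left of the grinder. Origin: centre of its underside. Not to be moved.
- tea_box: Bystander: dark cardboard tea carton with a gabled top, 68 x 132 mm, 107 mm high, left of the grinder further back. Origin: centre of its underside. Not to be moved.
- spoon: Bystander: spoon, 188 mm long, 15 mm high, lying across in front of the grinder. Origin: under its middle. Not to be moved.
- tumbler: Bystander: upturned clear glass, 81 mm across, 93 mm high, right of the grinder. Origin: centre of its underside. Not to be moved.
- honey_jar: Bystander: lidded preserve jar, 71 mm across, 110 mm high, right of the grinder further back. Origin: centre of its underside. Not to be moved.

How it is judged:
By the outcome, as a careful person would: the job done as asked, in the order asked, and still so for the second after the job is handed in, with the robot touching nothing.
It also fails if it takes over 58 s, if anything falls off the work surface, if the arm or the gripper's body presses on something with over 40 N, if the wrist force passes 120 N, or if a joint passes its speed limit or range.

## Robot

A 6-joint arm with a two-finger parallel gripper is mounted at the origin on a cart in front of the work surface, level with it; the furniture and walls round the work are solid. World frame = base frame: x ahead of the robot, y to its left, z up, the work surface at z = 0. Lengths are in m, angles in rad, forces in N, time in s.
With the tool pointing down it reaches from about 0.25 to 0.725 m from the base axis. Payload 4 kg.
Tool frame: the origin (TCP) lies between the finger pads; the fingertips stand 19 mm ahead of it and the grasp point (between the pads) is the TCP; z points along the fingers, x is the direction in which the jaws open and shut, and the axes are right-handed (so a half turn about z gives the same grasp; the last joint's range is limited). The gripper opens to 85 mm and grips with 20 to 120 N. Pads are 22 mm wide; open, the fingers measure 114 mm over their backs; the gripper's body (76 mm by 85 mm) begins 54 mm behind the grasp point. The pads swing forward as they close: fully open they stand 13 mm farther back than shut.
Start: joints at [1.236, 0.241, 0.005, 1.335, 0, 1.571], TCP at [0.164, 0.472, 0.25] pointing down, gripper open.
Joint ranges: [-2.72, 2.72], [-1.05, 1.87], [-1.09, 1.28], [-1.99, 2.15], [-1.42, 1.44], [-3.14, 3.14]. Speed limits (rad/s): [2.79, 2.79, 3.14, 3.14, 3.14, 3.14].

## Interface

Orientations are given as a unit quaternion [w, x, y, z].
In Python, from workcell import arm gives the robot as it stands.
- The arm moves only by the shell command python3 -m handwheel 'ROWS' [FORCE]. ROWS is JSON, a list of rows, each a list of 7 numbers: the turn, a rotation vector about the world's x, y, z in degrees, then the shift along the world's x, y, z in m, then the opening, from -1 (shut) to 1 (fully open). A call has 1 to 8 rows; each row shifts and turns the commanded pose from where the row before left it; what a row does not reach is not made up. A row lasts 1/10 s, in which the tool goes at most 50 mm and 8.59 degrees, less where a joint would pass 70% of its speed; a pose out of reach is approached as far as the arm can. A call with a gripper value outside its range is refused whole. The fingers move at their own pace and stop on an object; FORCE is the grip in N (left out, the last holds). Time passes only in rows, so rows that do not move let the fingers close. It gives the time, the measured TCP pose, the force and the opening at its end, in the units of the state.
- arm.read_state(): the state, without advancing time (a new reading comes with each control period).
- arm.snapshot(name): name is "scene" or "top"; returns a dict with "color" (400x640x3 uint8, red, green, blue), "fx", "fy", "cx", "cy" (pixels), "rvec" (rotation vector, rad) and "tvec" (3), from world to camera coordinates, as OpenCV has them. Camera axes: x right, y down, z forward; pixel columns grow to the right and rows downward; lengths in m; the calibration is good to about 2 mm. A picture is of the moment at which its call begins. There is no depth.
- arm.close_job(): hands the job in, once; it reports no verdict.
The state is a dict: "clock": time; "qpos": joint angles; "joint_velocities": joint speeds; "joint_torque": joint torques, N m; "tool_pos": TCP position; "tool_rot": TCP orientation; "ft_force": force on the tool from outside, world axes, zero at the start; "ft_torque": the same for the moment, N m; "width": finger opening in m.
Only numpy, scipy, OpenCV 4.12 (cv2) and the standard library are available. Lean on these libraries where they do the work, as an engineer would, in place of code of your own. Each camera call takes 0.05 s, during which the arm holds its last target. There are 200 camera calls.

## Working session

There is one attempt and no reset: what is moved stays moved. The work goes in short steps, Python scripts to look and compute and a shell command to move; the robot and the scene stay as the last step left them, time stands still between calls to the robot, and variables do not carry over. Pictures are saved under pics/ and viewed, about 8 in all and at most 12, crops included, and the job is handed in when it is done.

```bash
mkdir -p pics
cat > h.py <<'E'
import numpy as np, cv2
from workcell import arm
def snap(n,f):
    s=arm.snapshot(n); cv2.imwrite('pics/'+f,s['color'][:,:,::-1]); np.savez('pics/'+f+'.npz',**s); return s
def proj(s,P):
    K=np.array([[s['fx'],0,s['cx']],[0,s['fy'],s['cy']],[0,0,1.]])
    return cv2.projectPoints(np.array(P,float).reshape(-1,1,3),s['rvec'],s['tvec'],K,None)[0].reshape(-1,2)
def ray(s,u,v,z):
    R=cv2.Rodrigues(np.array(s['rvec'],float))[0]; t=np.array(s['tvec'],float).ravel()
    c=-R.T@t; d=R.T@np.array([(u-s['cx'])/s['fx'],(v-s['cy'])/s['fy'],1]); return c+d*(z-c[2])/d[2]
E
python3 - <<'E'
from h import *
for n in('scene','top'):
    s=snap(n,n+'1.png'); R=cv2.Rodrigues(np.array(s['rvec'],float))[0]; print(n,s['fx'],-R.T@np.array(s['tvec']).ravel())
print(arm.read_state())
E
```

```text
scene 431.62046950940436 [0.24481206 0.64048672 0.8440658 ]
top 369.63846354159466 [0.42498328 0.07752151 0.93461193]
{'clock': 0.1, 'qpos': array([ 1.23599434e+00,  2.41331105e-01,  3.88671999e-03,  1.33521942e+00,
       -1.80184726e-05,  1.57079152e+00]), 'joint_velocities': array([-0.00055089, -0.00229908,  0.00299543,  0.00023523, -0.00080423,
        0.00121976]), 'joint_torque': array([ 8.86614362e-04, -3.73138189e+01,  2.53010309e+01,  1.08591240e-02,
        1.23575146e-04,  1.14022146e-06]), 'tool_pos': array([0.16412359, 0.47174067, 0.24951582]), 'tool_rot': array([ 5.48352394e-04,  8.15038784e-01,  5.79405651e-01, -7.55815438e-04]), 'ft_force': array([ 0.36347246,  0.00612431, -0.51143146]), 'ft_torque': array([ 0.00411543,  0.01423056, -0.00905895]), 'width': 0.08526726404896735}
```

View pics/scene1.png

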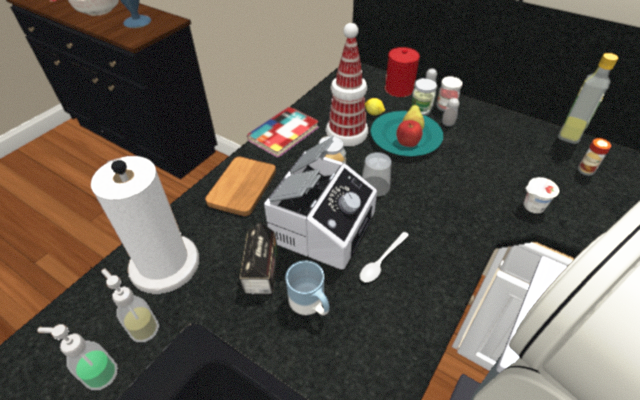

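View pics/top1.png

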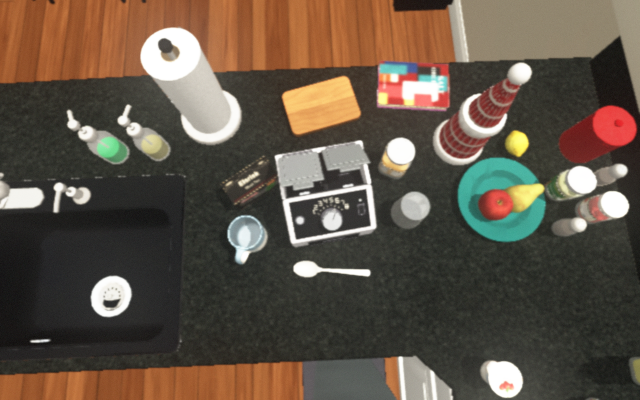

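The top view shows the grinder at about (326,193), slightly yawed, with the lids open at the rear at about (300,168) and (345,157). The spoon is at (330,270), in front. Next I'll zoom in.

Run:
```python
import cv2,numpy as np
a=cv2.imread('pics/top1.png')[135:250,270:385]; b=cv2.imread('pics/scene1.png')[130:265,260:385]
a=cv2.resize(a,(400,400),interpolation=cv2.INTER_CUBIC); b=cv2.resize(b,(400,432),interpolation=cv2.INTER_CUBIC)
a=cv2.copyMakeBorder(a,0,32,0,0,cv2.BORDER_CONSTANT)
cv2.imwrite('pics/c1.png',np.hstack([a,b]))
```

```text
(no output)
```

View pics/c1.png

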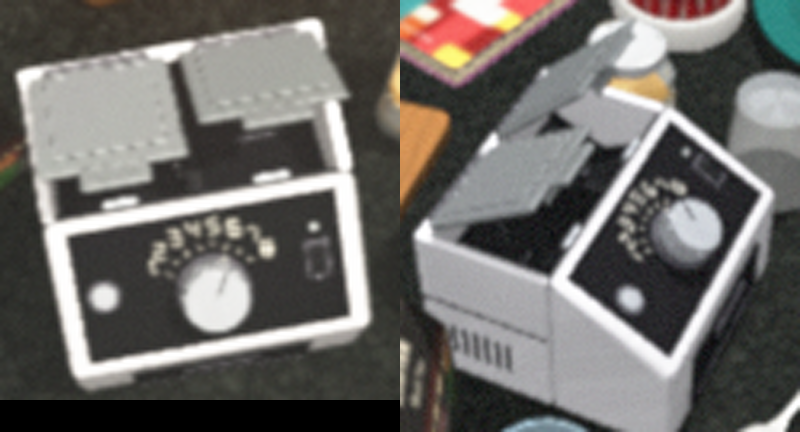

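The line appears to point near 6 (crop (228,265)). Next: fit the grinder pose from both views, then the dial line and lid angles.

```bash
cat >> h.py <<'E'
def T(p,P):
    x,y,a=p; P=np.atleast_2d(P); c,s=np.cos(a),np.sin(a); return P@np.array([[c,s,0],[-s,c,0],[0,0,1]])+[x,y,0]
nz=np.array([-.5,0,.8660254]); up=np.array([.8660254,0,.5]); DT=np.array([-.072,0,.139])
def dialpt(r,th,h=0): # th from 'up', clockwise as seen
    return DT+nz*h+r*(np.cos(th)*up+np.sin(th)*np.array([0,-1,0]))
def lidpt(side,q,d,w,h=.003):
    return np.array([.0925-d*np.cos(q)-h*np.sin(-q)*-1*-1, side*.049+w, .148+d*np.sin(q)+h*np.cos(q)]) if 0 else np.array([.0925-d*np.cos(q)+h*np.sin(q), side*.049+w, .148+d*np.sin(q)+h*np.cos(q)])
E
cat > fit.py <<'E'
from h import *
from scipy.optimize import least_squares
st=dict(np.load('pics/top1.png.npz')); ss=dict(np.load('pics/scene1.png.npz'))
ct=lambda u,v:(270+u/3.478,135+v/3.478); cs=lambda u,v:(260+(u-400)/3.2,130+v/3.2)
G=[DT,[-.008,.1,.145],[-.008,-.1,.145],[-.098,.1,.093],[-.098,-.1,.093]]
ut=np.array([ct(215,300),ct(47,226),ct(350,177),ct(77,378),ct(368,322)]); us=np.array([cs(695,225),cs(557,282),cs(668,110),cs(680,368),cs(775,190)])
w=np.array([1,1,1,.5,.5])[:,None]
f=lambda p:np.concatenate([((proj(st,T(p,G))-ut)*w).ravel(),((proj(ss,T(p,G))-us)*w).ravel()])
r=least_squares(f,[.45,.06,.1],loss='soft_l1'); p=r.x; np.save('pose.npy',p)
print(p,np.round(f(p).reshape(2,-1,2),1).tolist())
# lids: tab front corners (d=.119?, w=+-.021), plate front corners
def fitl(side,ot,os_):
    L=lambda q:np.array([lidpt(side,q,.119,.021),lidpt(side,q,.119,-.021),lidpt(side,q,.1,.045),lidpt(side,q,.1,-.045)])
    for s,o in((st,ot),(ss,os_)):
        if o is None: continue
        o=np.array(o)
        g=lambda q:(proj(s,T(p,L(q[0])))-o).ravel()
        k=least_squares(g,[.5]); print(side,k.x,np.round(g(k.x),1))
fitl(1,[ct(82,192),ct(152,177),ct(37,180),ct(187,150)],None)
fitl(-1,[ct(245,128),ct(315,115),ct(200,122),ct(350,98)],None)
for n in range(1,9): print(n,[np.round((proj(st,T(p,dialpt(.019,(n-4.5)*.3)))[0]-[270,135])*3.478), np.round((proj(ss,T(p,dialpt(.019,(n-4.5)*.3)))[0]-[260,130])*3.2+[400,0])])
E
python3 fit.py
```

```text
[0.62949401 0.05953633 0.13744524] [[[0.5, 0.4], [-1.4, 1.0], [0.8, -0.8], [-0.7, 0.1], [0.5, 0.3]], [[0.2, -0.9], [-2.3, 0.7], [0.5, -2.1], [-1.5, 1.5], [0.1, -0.3]]]
1 [0.5609164] [-0.5 -0.  -0.1  0.6 -0.  -0.8  0.1  0.2]
-1 [0.75362499] [-0.5  0.5  0.1  0.6 -0.8 -0.2 -0.4 -1. ]
1 [array([189., 292.]), array([676., 229.])]
2 [array([193., 285.]), array([673., 222.])]
3 [array([200., 278.]), array([672., 215.])]
4 [array([208., 274.]), array([673., 208.])]
5 [array([217., 273.]), array([677., 203.])]
6 [array([226., 274.]), array([681., 199.])]
7 [array([234., 277.]), array([688., 198.])]
8 [array([240., 283.]), array([694., 198.])]
```

The line is on 6 (line tip matches 6 in both views), so I need −0.9 rad, i.e. +51.6° about the outward panel normal. Lids are at about 0.56 (left) and 0.75 (right). Next: work out the approach.

```bash
cat > goal.py <<'E'
from h import *
from scipy.spatial.transform import Rotation as Ro
p=np.load('pose.npy'); Rz=Ro.from_euler('z',p[2])
def cur():
    s=arm.read_state(); q=s['tool_rot']; return s,np.array(s['tool_pos']),Ro.from_quat([q[1],q[2],q[3],q[0]])
def togo(R,P):
    s,c,Rc=cur(); rv=(R*Rc.inv()).as_rotvec(degrees=True); print('rot',rv.round(2),np.linalg.norm(rv).round(1),'shift',(P-c).round(4),'f',s['ft_force'].round(1),'w',round(s['width'],4),'q',s['qpos'].round(2),'t',s['clock'])
def dialR(a): # jaw turned a deg about nz from +y_g
    z=-nz; x=Ro.from_rotvec(nz*np.radians(a)).apply([0,1,0]); return Rz*Ro.from_matrix(np.array([x,np.cross(z,x),z]).T)
E
python3 - <<'E'
from goal import *
P=lambda h:T(p,DT+nz*h)[0]
togo(dialR(-26),P(.1)); print('nzw',Rz.apply(nz),P(.001),P(.1))
E
```

```text
rot [  3.94 -29.79   1.06] 30.1 shift [ 0.3445 -0.4289 -0.0239] f [ 0.4  0.  -0.5] w 0.0853 q [ 1.24  0.24  0.    1.34 -0.    1.57] t 0.1
nzw [-0.49528463 -0.06850645  0.8660254 ] [0.55767774 0.04960289 0.13986603] [0.50864456 0.04282076 0.22560254]
```

```bash
python3 -m handwheel '[[0.25,-1.86,0.07,0.0215,-0.0268,0,1],[0.25,-1.86,0.07,0.0215,-0.0268,0,1],[0.25,-1.86,0.07,0.0215,-0.0268,0,1],[0.25,-1.86,0.07,0.0215,-0.0268,0,1],[0.25,-1.86,0.07,0.0215,-0.0268,0,1],[0.25,-1.86,0.07,0.0215,-0.0268,0,1],[0.25,-1.86,0.07,0.0215,-0.0268,0,1],[0.25,-1.86,0.07,0.0215,-0.0268,0,1]]' 40 
python3 -m handwheel '[[0.25,-1.86,0.07,0.0215,-0.0268,0,1],[0.25,-1.86,0.07,0.0215,-0.0268,0,1],[0.25,-1.86,0.07,0.0215,-0.0268,0,1],[0.25,-1.86,0.07,0.0215,-0.0268,0,1],[0.25,-1.86,0.07,0.0215,-0.0268,0,1],[0.25,-1.86,0.07,0.0215,-0.0268,0,1],[0.25,-1.86,0.07,0.0215,-0.0268,0,1],[0,0,0,0,0,0,1]]'
python3 - <<'E'
from goal import *
togo(dialR(-26),T(p,DT+nz*.1)[0])
E
```

```text
clock: 0.9
tool_pos: [0.3367, 0.2565, 0.25]
tool_rot: [0.061, 0.805, 0.579, 0.116]
ft_force: [0.7, 0.3, -0.3]
width: 0.085
clock: 1.7
tool_pos: [0.4875, 0.0671, 0.2497]
tool_rot: [0.114, 0.787, 0.567, 0.215]
ft_force: [-1.1, -0.1, -0.6]
width: 0.0854
rot [ 0.15 -1.85  0.28] 1.9 shift [ 0.0211 -0.0243 -0.0241] f [-1.1 -0.1 -0.6] w 0.0854 q [ 0.14 -0.11 -0.5   0.69 -0.    0.46] t 1.7
```

```bash
python3 -m handwheel '[[0.15,-1.85,0.28,0.0211,-0.0243,-0.0241,1],[0,0,0,0.0099,0.0014,-0.0173,1],[0,0,0,0.0099,0.0014,-0.0173,1],[0,0,0,0.0099,0.0014,-0.0173,1],[0,0,0,0,0,0,1],[0,0,0,0,0,0,1]]'
python3 - <<'E'
from goal import *
togo(dialR(-26),T(p,DT+nz*.001)[0])
a=snap('top','top2.png')['color'][135:260,265:390,::-1]; b=snap('scene','scene2.png')['color'][120:255,265:390,::-1]
cv2.imwrite('pics/c2.png',np.hstack([cv2.resize(a,(400,400),interpolation=2),cv2.resize(b,(370,400),interpolation=2)]))
E
```

```text
clock: 2.3
tool_pos: [0.5368, 0.0507, 0.1737]
tool_rot: [0.12, 0.78, 0.57, 0.228]
ft_force: [-0.0, -0.1, 0.4]
width: 0.0857
rot [-0.03 -0.13 -0.38] 0.4 shift [ 0.0209 -0.0011 -0.0339] f [-0.  -0.1  0.4] w 0.0857 q [ 0.08  0.05 -0.58  0.42  0.03  0.4 ] t 2.3
```

View pics/c2.png

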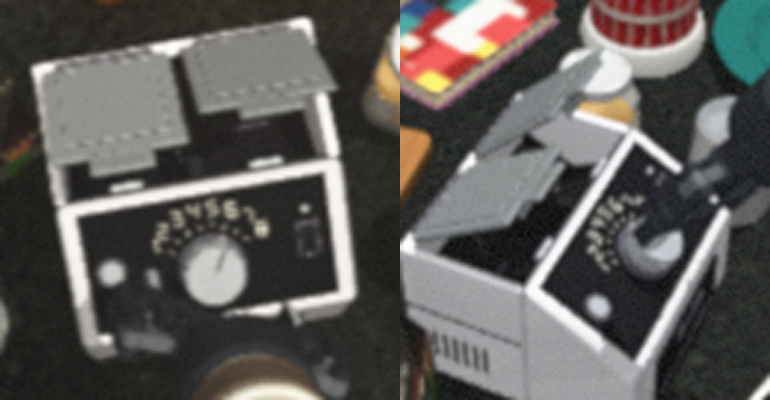

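The fingers straddle the dial (left tip at about (150,280) in the crop) and the lids are clear. Go down and grip.

```bash
python3 -m handwheel '[[0,-0.1,-0.3,0.0105,-0.0005,-0.017,1],[0,0,0,0.0104,-0.0005,-0.0169,1],[0,0,0,0,0,0,1],[0,0,0,0,0,0,-1],[0,0,0,0,0,0,-1],[0,0,0,0,0,0,-1],[0,0,0,0,0,0,-1],[0,0,0,0,0,0,-1]]' 40
python3 -m handwheel '[[0,0,0,0,0,0,-1],[0,0,0,0,0,0,-1],[0,0,0,0,0,0,-1],[0,0,0,0,0,0,-1]]' 40
python3 - <<'E'
from goal import *
togo(dialR(-26),T(p,DT+nz*.001)[0])
E
```

```text
clock: 3.2
tool_pos: [0.5585, 0.0487, 0.1419]
tool_rot: [0.123, 0.782, 0.567, 0.23]
ft_force: [-6.1, -1.6, 6.2]
width: 0.0391
clock: 3.6
tool_pos: [0.5585, 0.0487, 0.1419]
tool_rot: [0.123, 0.782, 0.567, 0.23]
ft_force: [-4.7, -1.9, 5.8]
width: 0.0396
rot [-0.    0.2   0.01] 0.2 shift [-0.0008  0.0009 -0.002 ] f [-4.7 -1.9  5.8] w 0.0396 q [ 0.07  0.14 -0.59  0.32  0.03  0.4 ] t 3.6
```

```bash
python3 -m handwheel '[[0,0,0,-0.001,0,0.0015,-1],[-3.2,-0.44,5.59,0,0,0,-1],[-3.2,-0.44,5.59,0,0,0,-1],[-3.2,-0.44,5.59,0,0,0,-1],[-3.2,-0.44,5.59,0,0,0,-1],[0,0,0,0,0,0,-1]]'
python3 -m handwheel '[[-3.2,-0.44,5.59,0,0,0,-1],[-3.2,-0.44,5.59,0,0,0,-1],[-3.2,-0.44,5.59,0,0,0,-1],[-3.2,-0.44,5.59,0,0,0,-1],[0,0,0,0,0,0,-1],[0,0,0,0,0,0,-1]]'
python3 - <<'E'
from goal import *
togo(dialR(25.6),T(p,DT+nz*.003)[0]); print(arm.read_state()['ft_torque'])
E
```

```text
clock: 4.2
tool_pos: [0.5584, 0.0491, 0.1421]
tool_rot: [0.171, 0.634, 0.728, 0.196]
ft_force: [7.4, 0.2, -7.2]
width: 0.0395
clock: 4.8
tool_pos: [0.5583, 0.0494, 0.1421]
tool_rot: [0.209, 0.456, 0.851, 0.154]
ft_force: [6.9, 2.3, -7.6]
width: 0.039
rot [-0.06  0.09 -0.12] 0.2 shift [-0.0016  0.0001 -0.0005] f [ 6.9  2.3 -7.6] w 0.039 q [ 0.07  0.14 -0.58  0.32  0.04 -0.51] t 4.8
[0.09372527 0.03372617 0.06662361]
```

Now release, retreat along the panel normal and check.

```bash
python3 -m handwheel '[[0,0,0,0,0,0,0.5],[0,0,0,0,0,0,1],[0,0,0,0,0,0,1],[0,0,0,0,0,0,1],[0,0,0,-0.0124,-0.0017,0.0217,1],[0,0,0,-0.0124,-0.0017,0.0217,1],[0,0,0,-0.0124,-0.0017,0.0217,1],[0,0,0,-0.0124,-0.0017,0.0217,1]]'
python3 - <<'E'
from goal import *
a=snap('top','top3.png')['color'][135:260,265:390,::-1]; b=snap('scene','scene3.png')['color'][120:255,265:390,::-1]
cv2.imwrite('pics/c3.png',np.hstack([cv2.resize(a,(400,400),interpolation=2),cv2.resize(b,(370,400),interpolation=2)]))
E
```

```text
clock: 5.6
tool_pos: [0.5072, 0.0423, 0.2296]
tool_rot: [0.209, 0.457, 0.851, 0.153]
ft_force: [0.4, 0.7, 0.2]
width: 0.0855
```

View pics/c3.png

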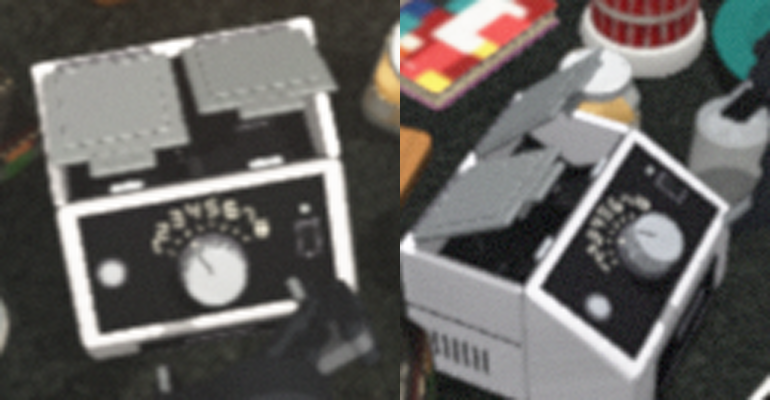

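The line tip is at about (198,252), left of centre, at 3 or near it. I'll measure it by rectifying the face before and after.

Run:
```python
from goal import *
out=[]
for n in('top1','top3','scene1','scene3'):
    s=dict(np.load(f'pics/{n}.png.npz')); g=cv2.cvtColor(s['color'],cv2.COLOR_RGB2GRAY)
    k=(.0,.0)
    W=T(p,[dialpt(.035,a) for a in(0,np.pi/2,np.pi,-np.pi/2)])
    src=proj(s,W).astype(np.float32); dst=np.float32([[100,0],[200,100],[100,200],[0,100]])
    r=cv2.warpPerspective(g,cv2.getPerspectiveTransform(src,dst),(200,200),flags=2); out.append(r)
out=cv2.resize(np.hstack(out),(800,200)); cv2.imwrite('pics/c4.png',out)
```

```text
(no output)
```

View pics/c4.png

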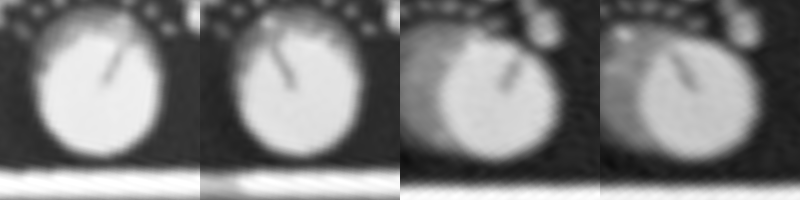

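The face line lies at about +26.6° before and −28° after, which matches 6 → 3, so the dial is on 3. Next come the lids. I'll do the right one first, because the gripper then clears the lower left lid, with the tool vertical and the fingers shut.

```bash
cat >> goal.py <<'E'
RV=Rz*Ro.from_matrix(np.array([[0,1,0],[1,0,0],[0,0,-1]]).T)
def way(side,qs,dz=0):
    W=[]
    for q in qs:
        g=lidpt(side,q,.112,0)+[.011,0,.019+dz]; W.append(T(p,g)[0])
    W=np.array(W); togo(RV,W[0]); print(np.c_[qs[1:],np.diff(W,axis=0).round(4)]); print(W[0].round(4),W[-1].round(4))
E
python3 -c "
from goal import *
way(-1,[1.0,.85,.7,.6,.5,.4,.3,.2,.15,.1,.05,0])"
```

```text
rot [  2.61  30.55 -25.08] 39.6 shift [ 0.1725 -0.0251  0.0302] f [ 0.5 -0.2  1.2] w 0.0848 q [ 0.06 -0.08 -0.54  0.58  0.04 -0.51] t 5.7
[[ 8.50e-01 -1.35e-02 -1.90e-03 -9.70e-03]
 [ 7.00e-01 -1.20e-02 -1.70e-03 -1.17e-02]
 [ 6.00e-01 -6.90e-03 -1.00e-03 -8.70e-03]
 [ 5.00e-01 -6.00e-03 -8.00e-04 -9.40e-03]
 [ 4.00e-01 -5.10e-03 -7.00e-04 -1.00e-02]
 [ 3.00e-01 -4.10e-03 -6.00e-04 -1.04e-02]
 [ 2.00e-01 -3.00e-03 -4.00e-04 -1.08e-02]
 [ 1.50e-01 -1.10e-03 -2.00e-04 -5.50e-03]
 [ 1.00e-01 -8.00e-04 -1.00e-04 -5.50e-03]
 [ 5.00e-02 -6.00e-04 -1.00e-04 -5.60e-03]
 [ 0.00e+00 -3.00e-04 -0.00e+00 -5.60e-03]]
[0.6813 0.0172 0.2629] [0.6278 0.0098 0.17  ]
```

```bash
python3 -m handwheel '[[0.44,5.09,-4.18,0,0,0.0335,-1],[0.44,5.09,-4.18,0,0,0.0335,-1],[0.44,5.09,-4.18,0,0,0.033,-1],[0.44,5.09,-4.18,0.0345,-0.005,0,-1],[0.44,5.09,-4.18,0.0345,-0.005,0,-1],[0.44,5.09,-4.18,0.0345,-0.005,0,-1],[0,0,0,0.0345,-0.005,0,-1],[0,0,0,0.0345,-0.005,0,-1]]' 
python3 -m handwheel '[[0,0,0,0,0,0,-1],[0,0,0,0,0,0,-1],[0,0,0,0,0,0,-1]]'
python3 -c "
from goal import *
way(-1,[1.0,.85])"
```

```text
clock: 6.5
tool_pos: [0.681, 0.0174, 0.3259]
tool_rot: [-0.002, 0.656, 0.755, -0.0]
ft_force: [1.3, 0.6, 0.2]
width: -0.0001
clock: 6.8
tool_pos: [0.6782, 0.0178, 0.3288]
tool_rot: [-0.002, 0.656, 0.755, 0.0]
ft_force: [0.0, -0.8, 0.1]
width: 0.0001
rot [-0.16 -0.13 -0.2 ] 0.3 shift [ 0.0031 -0.0006 -0.0659] f [ 0.  -0.8  0.1] w 0.0001 q [ 0.03  0.64  0.83  1.76  0.   -0.12] t 6.8
[[ 0.85   -0.0135 -0.0019 -0.0097]]
[0.6813 0.0172 0.2629] [0.6677 0.0154 0.2531]
```

```bash
python3 -m handwheel '[[0,0,0,0.001,0,-0.03,-1],[0,0,0,0.001,0,-0.036,-1],[0,0,0,-0.0135,-0.0019,-0.0097,-1],[0,0,0,-0.012,-0.0017,-0.0117,-1],[0,0,0,-0.0069,-0.001,-0.0087,-1],[0,0,0,0,0,0,-1]]'
python3 -c "
from goal import *
way(-1,[.6,.5])
s=snap('scene','scene4.png')['color'][90:255,255:420,::-1];cv2.imwrite('pics/c5.png',cv2.resize(s,(495,495),interpolation=2))"
```

```text
clock: 7.4
tool_pos: [0.6459, 0.0132, 0.2341]
tool_rot: [-0.001, 0.656, 0.755, 0.0]
ft_force: [-0.2, -0.5, 0.5]
width: 0.0003
rot [-0.15 -0.09 -0.21] 0.3 shift [ 0.003  -0.0005 -0.0013] f [-0.2 -0.5  0.5] w 0.0003 q [ 0.02  0.55  0.42  1.45  0.   -0.12] t 7.4
[[ 0.5    -0.006  -0.0008 -0.0094]]
[0.6488 0.0127 0.2327] [0.6428 0.0119 0.2233]
```

View pics/c5.png

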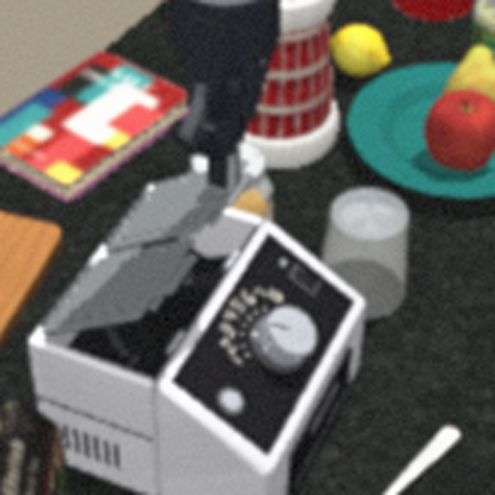

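The shut fingertips sit on the right tab (222,190) and the lid has already moved down. I'll keep following the arc.

```bash
python3 -m handwheel '[[0,0,0,-0.003,-0.001,-0.0107,-1],[0,0,0,-0.0051,-0.0007,-0.01,-1],[0,0,0,-0.0041,-0.0006,-0.0104,-1],[0,0,0,-0.003,-0.0004,-0.0108,-1],[0,0,0,-0.0011,-0.0002,-0.0045,-1]]'
python3 -m handwheel '[[0,0,0,-0.0005,0,-0.002,-1],[0,0,0,-0.0003,0,-0.002,-1],[0,0,0,0,0,0,-1]]'
python3 -c "
from goal import *
way(-1,[.1,.05,0])"
```

```text
clock: 7.95
tool_pos: [0.632, 0.0103, 0.1872]
tool_rot: [-0.001, 0.656, 0.755, 0.001]
ft_force: [-0.7, 0.2, 0.3]
width: 0.0003
clock: 8.25
tool_pos: [0.6317, 0.0102, 0.1829]
tool_rot: [-0.001, 0.656, 0.755, 0.001]
ft_force: [0.1, 0.8, -0.1]
width: -0.0001
rot [-0.16 -0.02 -0.19] 0.2 shift [-0.0031 -0.0002 -0.0018] f [ 0.1  0.8 -0.1] w -0.0001 q [ 0.01  0.54  0.27  1.3   0.   -0.13] t 8.25
[[ 0.05   -0.0006 -0.0001 -0.0056]
 [ 0.     -0.0003 -0.     -0.0056]]
[0.6286 0.01   0.1812] [0.6278 0.0098 0.17  ]
```

```bash
python3 -m handwheel '[[0,0,0,-0.003,0,-0.001,-1],[0,0,0,0,0,-0.001,-1],[0,0,0,0,0,0,-1]]'; python3 -m handwheel '[[0,0,0,0,0,-0.001,-1],[0,0,0,0,0,0,-1]]'
```

```text
clock: 8.55
tool_pos: [0.6283, 0.0101, 0.1804]
tool_rot: [-0.001, 0.656, 0.755, 0.0]
ft_force: [-0.8, -0.3, 0.5]
width: 0.0002
clock: 8.75
tool_pos: [0.6283, 0.0101, 0.1794]
tool_rot: [-0.001, 0.656, 0.755, 0.0]
ft_force: [-0.3, -0.5, 0.2]
width: -0.0001
```

```bash
python3 -m handwheel '[[0,0,0,0,0,-0.001,-1],[0,0,0,0,0,0,-1]]';python3 -m handwheel '[[0,0,0,0,0,-0.001,-1],[0,0,0,0,0,0,-1]]'
```

```text
clock: 8.95
tool_pos: [0.6283, 0.0101, 0.1786]
tool_rot: [-0.001, 0.656, 0.755, 0.001]
ft_force: [-1.8, 0.4, 1.8]
width: -0.0002
clock: 9.15
tool_pos: [0.6283, 0.0101, 0.178]
tool_rot: [-0.001, 0.656, 0.755, 0.001]
ft_force: [-1.6, -0.6, 4.7]
width: -0.0002
```

```bash
python3 -m handwheel '[[0,0,0,0,0,-0.001,-1],[0,0,0,0,0,0,-1]]';python3 -m handwheel '[[0,0,0,0,0,-0.001,-1],[0,0,0,0,0,0,-1]]'
```

```text
clock: 9.35
tool_pos: [0.6283, 0.0101, 0.1776]
tool_rot: [-0.001, 0.656, 0.755, 0.001]
ft_force: [-2.5, -0.5, 6.5]
width: -0.0001
clock: 9.55
tool_pos: [0.6283, 0.0101, 0.1756]
tool_rot: [-0.001, 0.656, 0.755, 0.001]
ft_force: [-1.3, -0.3, 0.7]
width: 0.0001
```

```bash
python3 -m handwheel '[[0,0,0,0,0,-0.001,-1],[0,0,0,0,0,0,-1]]'
```

```text
clock: 9.75
tool_pos: [0.6282, 0.0101, 0.1742]
tool_rot: [-0.002, 0.656, 0.755, 0.0]
ft_force: [-1.7, -0.3, 1.9]
width: 0.0002
```

The force dropped, so it may have snapped. I'll go a little further until I meet the shut lid.

```bash
python3 -m handwheel '[[0,0,0,0,0,-0.001,-1],[0,0,0,0,0,0,-1]]';python3 -m handwheel '[[0,0,0,0,0,-0.001,-1],[0,0,0,0,0,0,-1]]'
```

```text
clock: 9.95
tool_pos: [0.6284, 0.0102, 0.1726]
tool_rot: [-0.002, 0.656, 0.755, 0.0]
ft_force: [-0.7, -0.4, -0.3]
width: -0.0002
clock: 10.15
tool_pos: [0.6283, 0.0101, 0.1718]
tool_rot: [-0.002, 0.656, 0.755, 0.0]
ft_force: [-0.7, 0.7, -0.2]
width: -0.0
```

```bash
python3 -m handwheel '[[0,0,0,0,0,-0.001,-1],[0,0,0,0,0,0,-1]]';python3 -m handwheel '[[0,0,0,0,0,-0.001,-1],[0,0,0,0,0,0,-1]]'
```

```text
clock: 10.35
tool_pos: [0.6283, 0.0101, 0.1712]
tool_rot: [-0.002, 0.656, 0.755, 0.0]
ft_force: [-1.2, -0.3, 0.7]
width: 0.0004
clock: 10.55
tool_pos: [0.6283, 0.0101, 0.1703]
tool_rot: [-0.001, 0.656, 0.755, 0.001]
ft_force: [-0.2, 0.4, -0.0]
width: 0.0001
```

```bash
python3 -m handwheel '[[0,0,0,0,0,0.04,-1],[0,0,0,0,0,0.04,-1],[0,0,0,0,0,0.02,-1],[0,0,0,0,0,0,-1]]'
python3 -c "
from goal import *
way(1,[.75,.6,.5,.4,.3,.2,.15,.1])
a=snap('top','top5.png')['color'][135:250,265:380,::-1]; b=snap('scene','scene5.png')['color'][120:255,265:390,::-1]
cv2.imwrite('pics/c6.png',np.hstack([cv2.resize(a,(400,400),interpolation=2),cv2.resize(b,(370,400),interpolation=2)]))"
```

```text
clock: 10.95
tool_pos: [0.6302, 0.0101, 0.275]
tool_rot: [0.002, 0.656, 0.755, 0.003]
ft_force: [-0.4, -0.6, -0.0]
width: -0.0001
rot [-0.16  0.4  -0.19] 0.5 shift [ 0.0159  0.1012 -0.0294] f [-0.4 -0.6 -0. ] w -0.0001 q [ 0.01  0.5   0.45  1.51  0.   -0.13] t 10.95
[[ 6.00e-01 -1.07e-02 -1.50e-03 -1.28e-02]
 [ 5.00e-01 -6.00e-03 -8.00e-04 -9.40e-03]
 [ 4.00e-01 -5.10e-03 -7.00e-04 -1.00e-02]
 [ 3.00e-01 -4.10e-03 -6.00e-04 -1.04e-02]
 [ 2.00e-01 -3.00e-03 -4.00e-04 -1.08e-02]
 [ 1.50e-01 -1.10e-03 -2.00e-04 -5.50e-03]
 [ 1.00e-01 -8.00e-04 -1.00e-04 -5.50e-03]]
[0.6462 0.1113 0.2455] [0.6152 0.107  0.1812]
```

View pics/c6.png

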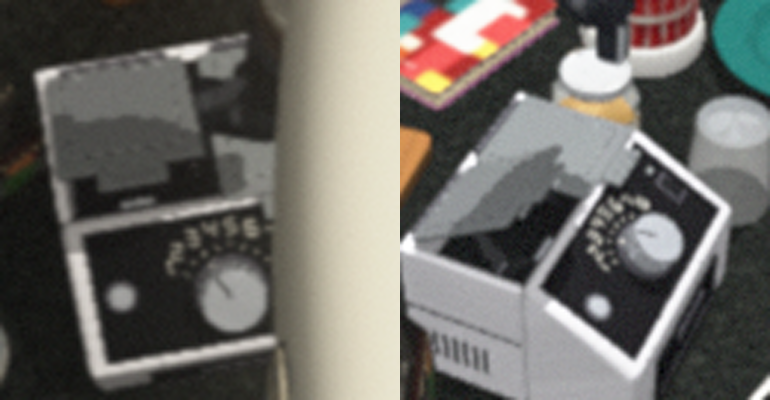

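The right lid lies flush with its tab over the panel top (about (620,165)), so it is shut. The dial line is still on 3. Now the left lid.

```bash
python3 -m handwheel '[[0,0,0,0.004,0.034,0,-1],[0,0,0,0.006,0.034,0,-1],[0,0,0,0.006,0.033,0,-1],[0,0,0,0,0,-0.03,-1],[0,0.4,0,-0.0107,-0.0015,-0.0128,-1],[0,0,0,-0.006,-0.0008,-0.0094,-1],[0,0,0,0,0,0,-1]]'
python3 -c "
from goal import *
way(1,[.5,.4])"
```

```text
clock: 11.75
tool_pos: [0.625, 0.1086, 0.2141]
tool_rot: [-0.007, 0.655, 0.755, -0.005]
ft_force: [-0.5, -0.4, 0.2]
width: -0.0001
rot [-0.08 -0.94 -0.21] 1.0 shift [0.0044 0.0004 0.0092] f [-0.5 -0.4  0.2] w -0.0001 q [0.17 0.54 0.36 1.4  0.   0.03] t 11.75
[[ 0.4    -0.0051 -0.0007 -0.01  ]]
[0.6294 0.109  0.2233] [0.6243 0.1083 0.2134]
```

```bash
python3 -m handwheel '[[0,-0.9,0,-0.0041,-0.0006,-0.0104,-1],[0,0,0,-0.003,-0.0004,-0.0108,-1],[0,0,0,-0.0015,-0.0003,-0.008,-1],[0,0,0,0,0,0,-1]]'
python3 -m handwheel '[[0,0,0,0,0,-0.002,-1],[0,0,0,0,0,0,-1]]'
python3 -c "
from goal import *
way(1,[.1,0])"
```

```text
clock: 12.15
tool_pos: [0.6181, 0.1072, 0.1873]
tool_rot: [0.001, 0.656, 0.755, 0.002]
ft_force: [-0.7, -0.2, 0.1]
width: -0.0
clock: 12.35
tool_pos: [0.6194, 0.1075, 0.1871]
tool_rot: [0.002, 0.656, 0.755, 0.004]
ft_force: [-0.0, 0.2, 0.7]
width: -0.0002
rot [-0.15  0.44 -0.19] 0.5 shift [-0.0042 -0.0005 -0.0059] f [-0.   0.2  0.7] w -0.0002 q [0.17 0.52 0.26 1.3  0.   0.03] t 12.35
[[ 0.     -0.0009 -0.0001 -0.0112]]
[0.6152 0.107  0.1812] [0.6144 0.1069 0.17  ]
```

```bash
python3 -m handwheel '[[0,0.4,0,-0.003,0,-0.003,-1],[0,0,0,-0.001,0,-0.002,-1],[0,0,0,0,0,0,-1]]';python3 -m handwheel '[[0,0,0,0,0,-0.001,-1],[0,0,0,0,0,0,-1]]';python3 -m handwheel '[[0,0,0,0,0,-0.001,-1],[0,0,0,0,0,0,-1]]'
```

```text
clock: 12.65
tool_pos: [0.6148, 0.1075, 0.1817]
tool_rot: [-0.001, 0.656, 0.755, 0.001]
ft_force: [-0.5, -0.6, -0.4]
width: 0.0001
clock: 12.85
tool_pos: [0.615, 0.1075, 0.1809]
tool_rot: [-0.001, 0.656, 0.755, 0.001]
ft_force: [-0.1, 1.4, -0.9]
width: 0.0003
clock: 13.05
tool_pos: [0.6151, 0.1075, 0.18]
tool_rot: [-0.001, 0.656, 0.755, 0.001]
ft_force: [-0.3, 0.2, 0.5]
width: -0.0
```

```bash
python3 -m handwheel '[[0,0,0,0,0,-0.001,-1],[0,0,0,0,0,0,-1]]';python3 -m handwheel '[[0,0,0,0,0,-0.001,-1],[0,0,0,0,0,0,-1]]'
```

```text
clock: 13.25
tool_pos: [0.615, 0.1075, 0.1792]
tool_rot: [-0.001, 0.656, 0.755, 0.001]
ft_force: [-0.8, 0.5, 1.2]
width: 0.0001
clock: 13.45
tool_pos: [0.615, 0.1075, 0.1783]
tool_rot: [-0.001, 0.656, 0.755, 0.001]
ft_force: [-0.3, -0.2, 3.2]
width: -0.0002
```

```bash
for i in 1; do python3 -m handwheel '[[0,0,0,0,0,-0.001,-1],[0,0,0,0,0,0,-1]]'; done;python3 -m handwheel '[[0,0,0,0,0,-0.001,-1],[0,0,0,0,0,0,-1]]';python3 -m handwheel '[[0,0,0,0,0,-0.001,-1],[0,0,0,0,0,0,-1]]'
```

```text
clock: 13.65
tool_pos: [0.615, 0.1075, 0.1777]
tool_rot: [-0.001, 0.656, 0.755, 0.001]
ft_force: [-1.7, 0.5, 6.2]
width: 0.0002
clock: 13.85
tool_pos: [0.615, 0.1075, 0.1773]
tool_rot: [-0.0, 0.656, 0.755, 0.001]
ft_force: [-3.7, -0.6, 10.1]
width: -0.0001
clock: 14.05
tool_pos: [0.615, 0.1075, 0.177]
tool_rot: [-0.0, 0.656, 0.755, 0.002]
ft_force: [-4.7, -1.3, 11.2]
width: -0.0001
```

```bash
python3 -m handwheel '[[0,0,0,0,0,-0.001,-1],[0,0,0,0,0,0,-1]]'
```

```text
clock: 14.25
tool_pos: [0.6149, 0.1075, 0.1767]
tool_rot: [-0.0, 0.656, 0.755, 0.002]
ft_force: [-5.8, -0.5, 14.0]
width: -0.0001
```

```bash
python3 -m handwheel '[[0,0,0,0,0,-0.001,-1],[0,0,0,0,0,0,-1]]';python3 -m handwheel '[[0,0,0,0,0,-0.001,-1],[0,0,0,0,0,0,-1]]'
```

```text
clock: 14.45
tool_pos: [0.6152, 0.1075, 0.1731]
tool_rot: [-0.001, 0.656, 0.755, 0.001]
ft_force: [0.6, -0.1, -1.0]
width: -0.0002
clock: 14.65
tool_pos: [0.6148, 0.1074, 0.1709]
tool_rot: [-0.001, 0.656, 0.755, 0.001]
ft_force: [0.7, 0.6, -0.1]
width: 0.0003
```

```bash
python3 -m handwheel '[[0,0,0,0,0,-0.001,-1],[0,0,0,0,0,0,-1]]'
```

```text
clock: 14.85
tool_pos: [0.6149, 0.1075, 0.1704]
tool_rot: [-0.001, 0.656, 0.755, 0.001]
ft_force: [-0.2, -1.0, -0.1]
width: 0.0003
```

The left catch let go at about 14–15 N and the force fell to zero. I'll lift, retreat and check.

```bash
python3 -m handwheel '[[0,0,0,0,0,0.04,-1],[0,0,0,0,0,0.04,-1],[0,0,0,-0.02,0,0.03,-1],[0,0,0,-0.04,0.02,0,-1],[0,0,0,-0.04,0.03,0,-1],[0,0,0,-0.04,0.03,0,-1],[0,0,0,-0.04,0.03,0,-1],[0,0,0,-0.04,0.03,0,-1]]'
python3 -m handwheel '[[0,0,0,-0.03,0.035,0,-1],[0,0,0,-0.03,0.035,0,-1],[0,0,0,-0.03,0.035,0,-1],[0,0,0,-0.03,0.035,0,-1],[0,0,0,0,0,0,-1]]'
python3 - <<'E'
from h import *
a=snap('top','top6.png')['color'][130:290,220:440,::-1]; b=snap('scene','scene6.png')['color'][120:255,265:390,::-1]
cv2.imwrite('pics/c7.png',np.hstack([cv2.resize(a,(440,320),interpolation=2),cv2.resize(b,(346,320),interpolation=2)]))
A=cv2.imread('pics/top1.png').astype(int); B=cv2.imread('pics/top6.png').astype(int)
d=(abs(cv2.GaussianBlur(A.astype(np.float32),(5,5),0)-cv2.GaussianBlur(B.astype(np.float32),(5,5),0)).max(2)>30)
n,_,st,_=cv2.connectedComponentsWithStats(d.astype(np.uint8)); print([x.tolist() for x in st[1:] if x[4]>8])
E
```

```text
clock: 15.65
tool_pos: [0.3934, 0.2483, 0.2811]
tool_rot: [-0.001, 0.656, 0.755, 0.001]
ft_force: [0.3, 1.5, 0.7]
width: 0.0005
clock: 16.15
tool_pos: [0.2716, 0.3911, 0.2809]
tool_rot: [-0.002, 0.653, 0.758, 0.001]
ft_force: [1.0, 0.6, 0.5]
width: 0.0003
[[276, 144, 91, 55, 2355], [367, 156, 4, 8, 21], [313, 163, 4, 3, 9], [340, 190, 21, 9, 130], [295, 195, 21, 5, 36], [296, 198, 21, 9, 128], [56, 381, 99, 19, 1345]]
```

View pics/c7.png

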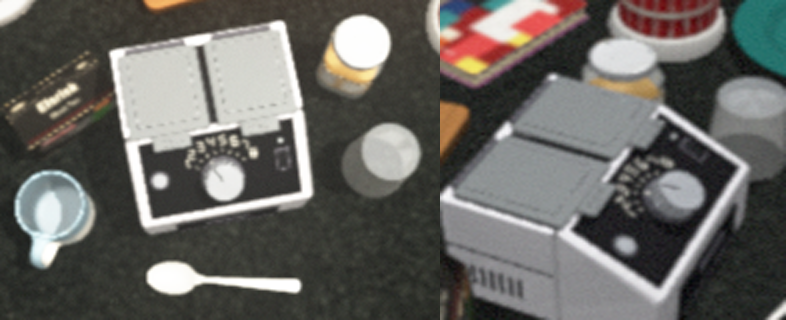

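Both lids lie flush, the dial line is on 3, and the only changed pixels are at the lids and dial and, away at the picture's edge, the arm. So the bystanders have not moved. Handing in.

```bash
python3 -c "
from workcell import arm
print(arm.close_job())"
```

```text
the job is handed in; nothing more can be done
None
```

The grind dial is on 3 and both hopper lids are shut on their catches. I handed the job in at about 16 s on the robot's clock.

- **Dial:** I turned it from 6 to 3. The line measured about −28° in the rectified view, where 3 should be −25.8°. It still pointed at 3 in the last picture.
- **Right lid:** I pressed the tab in 1 mm steps. The last reading before the catch gave way was about 6.5 N. The fingers then went down to the shut height with no resistance.
- **Left lid:** I pressed it the same way. The last reading was about 14 N before it snapped, and again there was no resistance down to the shut height.
- **Surroundings:** In the top camera, comparing before and after showed changes only at the lids, the dial area and the arm itself. The bystanders did not move.

While I gripped the dial, about 8 N built up along its axis, probably from the fingertips touching the flange. I backed off 2 mm and the force reversed to about 10 N the other way, with no visible effect. No check failed.

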